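Hold the sprung probe square on the mould that is due

ROBOT

A 6-joint arm with a two-finger parallel gripper is mounted at the origin on the work surface. World frame = base frame: x ahead of the robot, y to its left, z up, the work surface at z = 0. Lengths are in m, angles in rad, forces in N, time in s.
With the tool pointing down it reaches from about 0.35 to 0.975 m from the base axis. Payload 4.9 kg.
Tool frame: the origin (TCP) lies midway between the tips of the shut fingers; the grasp point (between the pads) lies 19 mm behind it; z points along the fingers, y is the direction in which the jaws open and shut (so a half turn about z gives the same grasp; the last joint's range is limited). The gripper opens to 85 mm and grips with 20 to 120 N. Pads are 22 mm wide; open, the fingers measure 114 mm over their backs; the gripper's body (76 mm by 85 mm) begins 54 mm behind the grasp point. The pads swing forward as they close: fully open they stand 13 mm farther back than shut.
Start: joints at [-1.427, 0.053, 1.613, -0, 1.476, -0.119], TCP at [0.162, -0.604, 0.231] pointing down, gripper open.
Joint ranges: [-3.01, 3.01], [-1.01, 2.22], [0.06, 2.58], [-1.02, 4.17], [0.09, 2.62], [-3.14, 3.14]. Speed limits (rad/s): [2.57, 2.57, 3.14, 3.14, 3.14, 3.14].

INTERFACE

Orientations are given as a rotation vector (axis times angle).
In Python, from station import ctrl gives the robot as it stands.
- The arm moves only by the shell command python3 -m jog 'ROWS' [FORCE]. ROWS is JSON, one flat list of numbers, 7 for each row, row after row: the opening, from 0 (shut) to 1 (fully open), then the shift along the tool's x, y, z in m, then the turn, a rotation vector about the tool's x, y, z in degrees. A call has 1 to 10 rows; each row shifts and turns the commanded pose from where the row before left it, along the tool's axes as they then stand; what a row does not reach is not made up. A row lasts 1/8 s, in which the tool goes at most 62.5 mm and 10.7 degrees, less where a joint would pass 70% of its speed; a pose out of reach is approached as far as the arm can. A call with a gripper value outside its range is refused whole. The fingers move at their own pace and stop on an object; FORCE is the grip in N (left out, the last holds). Time passes only in rows, so rows that do not move let the fingers close. It gives the time, the measured TCP pose, the force and the opening at its end, in the units of the state.
- ctrl.get_obs(): the state, without advancing time (a new reading comes with each control period).
- ctrl.get_image(name): name is "scene" or "top" or "wrist"; returns a dict with "image" (480x640x3 uint8, blue, green, red), "camera_matrix" (3x3 intrinsics, pixels), "dist_coeffs" ([k1, k2, p1, p2, k3] as OpenCV has them; the pictures are not rectified), "rvec" (rotation vector, rad) and "tvec" (3), from world to camera coordinates, as OpenCV has them; the wrist camera has in their place "mount" (4x4, takes a point from camera to tool coordinates, whose origin is the TCP and whose axes are the flange's). Camera axes: x right, y down, z forward; pixel columns grow to the right and rows downward; lengths in m; the calibration is good to about 2 mm. A picture is of the moment at which its call begins: read the wrist's pose just before it. There is no depth.
- ctrl.finish_job(): hands the job in, once; it reports no verdict.
Trained networks look in a picture, given as the dict that the camera call returned (one of the last four; its "shot" number tells which), for a name from the list of things; names that differ only in an ending like _2 or _b are one class to them, and where a whole thing is asked for, a point or a joint stands for the part that bears it (a point fixed in the world has none). Each returns a list of dicts, best first, with "p" (0 to 1); they miss things now and then, are a little off and sometimes report something else, mostly with a low value. They report only what shows in the picture. A call takes as long as a camera call. They do not tell look-alikes from the thing itself.
- ctrl.boxes_of(target, picture): "box" ([centre column, centre row, width, height] in pixels, round what is visible of it).
The state is a dict: "t": time; "q": joint angles; "dq": joint speeds; "effort": joint torques, N m; "tool_pos": TCP position; "tool_rot": TCP orientation; "contact_force": force on the tool from outside, world axes, zero at the start; "wrist_torque": the same for the moment, N m; "opening": finger opening in m.
Only numpy, scipy, OpenCV 4.12 (cv2) and the standard library are available. Lean on these libraries where they do the work, as an engineer would, in place of code of your own. Each camera call takes 0.05 s, during which the arm holds its last target. There are 200 camera calls.

TASK

Two plaster moulds are drying on tilted stands. Take the probe out of its holder and press its sprung tip lightly inside the circle marked on the mould whose stand carries the pointed clay cone (the other carries a flat ring), keeping the probe square to the sloping mould face and the plunger pushed in about halfway, never bottomed hard. Do not touch the other mould or its stand with the probe or disturb anything else, and finish while still holding the probe there, pressing steadily.

Things in the scene. Friction and masses are not known exactly. Their poses are not given: they have to be found in the camera images.
- probe: Contact probe, 150 g: black round handle 28 mm wide, 90 mm long (plus a 22 mm wide, 8 mm thick button on top), below it a 17 mm wide, 30 mm long aluminium nose and a sprung steel plunger with ball foot. Origin: centre of the handle's lower end; z along the handle, away from the tip. It starts upright in the holder, handle resting on the holder's top; lift it straight up 60 mm to clear the hole.
- probe_tip (a point): The foremost point of the probe's ball foot (12 mm ball), 56 mm below probe's origin along its -z when the plunger is out; it moves with the plunger.
- plunger (a joint): How far the plunger is pushed into the probe: 0 = fully out, 0.012 m = bottomed. Spring: about 1 N to start it moving, plus 0.35 N per mm (3.2 N at half travel, 5.2 N at full travel).
- holder: Wooden block 85 x 85 x 70 mm high, fixed, with a vertical 23 mm through hole in its middle; origin at the centre of its underside, z up.
- stand_a: One of two alike fixed wooden drying stands: base 195 (x) x 150 (y) x 12 mm, spanning its own x from -60 to +135 mm; origin at table level; z up, its -x side faces roughly the robot. A clay tally stands on the ledge behind the board (own x about +108 mm), on the side away from the robot.
- board_a (a joint): Tilt (rad) of stand_a's board, which carries the mould, about a hinge along the stand's y at own x = -40 mm, z = 30 mm: 0 = level, positive = far edge raised, so the face looks up and towards the stand's front. Starts at 0.25 to 0.48; stiff enough not to give under the probe.
- spot_a (a point): Centre of the thin dark circle (24 mm across) on the flat floor of the mould on stand_a, on the surface. Its z axis is the outward normal of the mould face, its x axis points up the slope. The mould is 108 x 120 mm white plaster; the flat floor measures 88 x 96 mm and has a rim 8 mm high round it.
- stand_b: One of two alike fixed wooden drying stands: base 195 (x) x 150 (y) x 12 mm, spanning its own x from -60 to +135 mm; origin at table level; z up, its -x side faces roughly the robot. A clay tally stands on the ledge behind the board (own x about +108 mm), on the side away from the robot.
- board_b (a joint): Tilt (rad) of stand_b's board, which carries the mould, about a hinge along the stand's y at own x = -40 mm, z = 30 mm: 0 = level, positive = far edge raised, so the face looks up and towards the stand's front. Starts at 0.25 to 0.48; stiff enough not to give under the probe.
- spot_b (a point): Centre of the thin dark circle (24 mm across) on the flat floor of the mould on stand_b, on the surface. Its z axis is the outward normal of the mould face, its x axis points up the slope. The mould is 108 x 120 mm white plaster; the flat floor measures 88 x 96 mm and has a rim 8 mm high round it.
- cone: Loose clay tally: a pointed terracotta cone, 40 mm wide and 60 mm high; origin at the centre of its underside. Stands on the ledge of one of the two stands and marks the mould to be tested.
- ring: Loose clay tally: a flat terracotta ring, 40 mm wide and 14 mm high with an 18 mm hole; origin at the centre of its underside. Lies on the ledge of the other stand: that mould is to be left alone.
- bowl: Bystander, loose: small terracotta bowl, 90 across, 45 high (mm). Leave it alone.
- rib: Bystander, loose: flat wooden rib (shaping block) 50 x 90 x 10 (mm). Leave it alone.
- mug: Bystander, loose: white mug, 76 across, 85 high (mm). Leave it alone.
- spatula: Bystander, loose: spatula lying on the table, about 250 long (mm). Leave it alone.
- vase: Bystander, loose: terracotta vase, 84 across, 110 high (mm). Leave it alone.
- jar: Bystander, loose: amber glass jar with steel lid, 66 across, 85 high (mm). Leave it alone.
Not all that is in view belongs to the job. Leave any green or pink look-alike of the probe alone.

How it is judged:
By the outcome, as a careful person would: the job done as asked, in the order asked, and still so for the second after the job is handed in, while the arm keeps its last pose, push and grip.
It also fails if it takes over 40 s, if anything falls off the work surface, if the arm or the gripper's body presses on something with over 40 N, if the wrist force passes 120 N, or if a joint passes its speed limit or range.

## Working session

There is one attempt and no reset: what is moved stays moved. The work goes in short steps, Python scripts to look and compute and a shell command to move; the robot and the scene stay as the last step left them, time stands still between calls to the robot, and variables do not carry over. Pictures are saved under pics/ and viewed, about 8 in all and at most 12, crops included, and the job is handed in when it is done.

```bash
mkdir -p pics; ls; cat > h.py <<'E'
import numpy as np, cv2, pickle
from station import ctrl
def snap(n,f=None):
    o=ctrl.get_obs(); p=ctrl.get_image(n); p['tp']=np.array(o['tool_pos']); p['tr']=np.array(o['tool_rot'])
    if n=='wrist':
        T=np.eye(4); T[:3,:3]=cv2.Rodrigues(p['tr'])[0]; T[:3,3]=p['tp']
        W=np.linalg.inv(T@np.array(p['mount'])); p['rvec']=cv2.Rodrigues(W[:3,:3])[0]; p['tvec']=W[:3,3]
    if f: cv2.imwrite(f'pics/{f}.png',p['image']); pickle.dump(p,open(f'{f}.pkl','wb'))
    return p
def ray(p,uv):
    K=np.array(p['camera_matrix']);D=np.array(p['dist_coeffs'])
    n=cv2.undistortPoints(np.array(uv,float).reshape(-1,1,2),K,D).reshape(-1,2)
    R=cv2.Rodrigues(np.array(p['rvec'],float))[0]; t=np.array(p['tvec'],float).ravel()
    d=np.c_[n,np.ones(len(n))]@R; return -R.T@t, d/np.linalg.norm(d,axis=1)[:,None]
def atz(p,uv,z):
    c,d=ray(p,uv); return c+d*((z-c[2])/d[:,2])[:,None]
def proj(p,X):
    return cv2.projectPoints(np.array(X,float).reshape(-1,3),np.array(p['rvec'],float),np.array(p['tvec'],float),np.array(p['camera_matrix']),np.array(p['dist_coeffs']))[0].reshape(-1,2)
def tri(ps,uvs):
    A=np.zeros((3,3));b=np.zeros(3)
    for p,u in zip(ps,uvs):
        c,d=ray(p,[u]);M=np.eye(3)-np.outer(d[0],d[0]);A+=M;b+=M@c
    return np.linalg.solve(A,b)
def load(f): return pickle.load(open(f'{f}.pkl','rb'))
E
python3 - <<'E'
from h import *
np.set_printoptions(precision=3,suppress=True)
for n in ('scene','top'):
    p=snap(n,n+'0')
    for t in ('probe','holder','stand_a','spot_a','cone','ring'):
        print(n,t,[(np.round(b['box']).tolist(),round(b['p'],2)) for b in ctrl.boxes_of(t,p)][:4])
E
```

```text
pics
scene probe [([267.0, 198.0, 18.0, 60.0], 0.8), ([388.0, 212.0, 19.0, 62.0], 0.75), ([340.0, 183.0, 15.0, 41.0], 0.65), ([190.0, 186.0, 85.0, 52.0], 0.21)]
scene holder [([338.0, 213.0, 46.0, 52.0], 0.68)]
scene stand_a [([204.0, 272.0, 101.0, 89.0], 0.88), ([426.0, 302.0, 107.0, 106.0], 0.71)]
scene spot_a [([434.0, 271.0, 80.0, 54.0], 0.96), ([205.0, 247.0, 88.0, 38.0], 0.64), ([424.0, 302.0, 105.0, 105.0], 0.58)]
scene cone [([200.0, 287.0, 22.0, 30.0], 0.65)]
scene ring [([436.0, 333.0, 21.0, 22.0], 0.87)]
top probe [([267.0, 271.0, 19.0, 17.0], 0.74), ([391.0, 271.0, 15.0, 16.0], 0.69), ([320.0, 290.0, 13.0, 16.0], 0.68), ([230.0, 195.0, 91.0, 100.0], 0.28)]
top holder [([321.0, 289.0, 49.0, 50.0], 0.67)]
top stand_a [([426.0, 194.0, 70.0, 85.0], 0.78), ([228.0, 194.0, 87.0, 100.0], 0.61), ([322.0, 208.0, 39.0, 39.0], 0.57)]
top spot_a [([221.0, 202.0, 67.0, 68.0], 0.83), ([430.0, 202.0, 70.0, 52.0], 0.73)]
top cone []
top ring [([224.0, 160.0, 17.0, 22.0], 0.66), ([229.0, 192.0, 90.0, 97.0], 0.38)]
```

View pics/scene0.png

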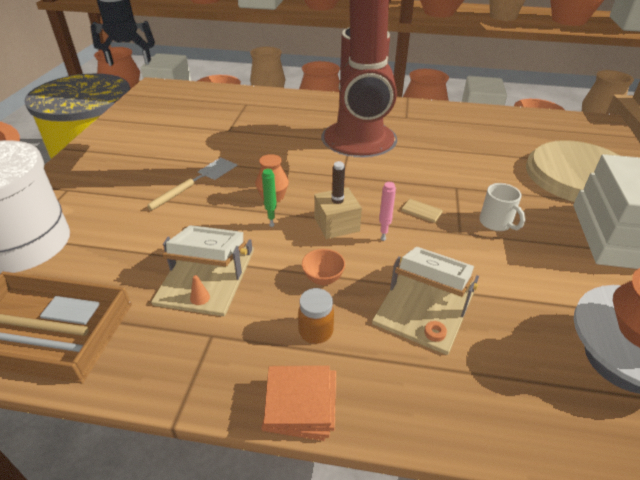

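View pics/top0.png

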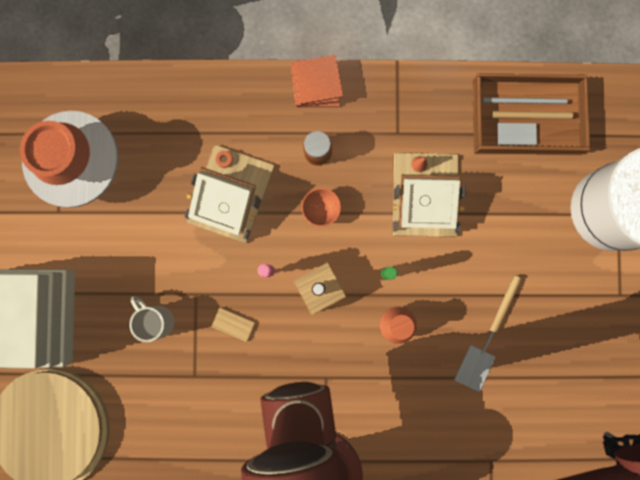

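```bash
python3 - <<'E'
from h import *
np.set_printoptions(precision=3,suppress=True)
s,t=load('scene0'),load('top0')
print('cams',ray(s,[[320,240]]),ray(t,[[320,240]]))
print('top holder',atz(t,[[321,289]],.07),'probe',atz(t,[[320,290]],.168), 'molds',atz(t,[[221,202],[430,202]],.07))
print('tri probe top',tri([s,t],[[340,164],[320,290]]))
print('others',atz(t,[[267,271],[391,271]],.1))
p=snap('wrist'); print(p['mount'],p['camera_matrix'],ctrl.get_obs()['tool_rot'])
E
```

```text
cams (array([1.311, 0.1  , 0.718]), array([[-0.744, -0.124, -0.656]])) (array([ 0.443, -0.039,  1.338]), array([[ 0.073,  0.022, -0.997]]))
top holder [[ 0.428 -0.013  0.07 ]] probe [[ 0.427 -0.013  0.168]] molds [[ 0.621  0.211  0.07 ]
 [ 0.622 -0.255  0.07 ]]
tri probe top [ 0.427 -0.009  0.163]
others [[ 0.467  0.103  0.1  ]
 [ 0.468 -0.165  0.1  ]]
[[-0.001 -0.95  -0.311  0.08 ]
 [ 1.    -0.    -0.    -0.002]
 [ 0.    -0.311  0.95  -0.143]
 [ 0.     0.     0.     1.   ]] [[399.982   0.    323.473]
 [  0.    399.982 235.889]
 [  0.      0.      1.   ]] [ 3.114  0.412 -0.   ]
```

The cone sits on the stand at scene (200,287), top (420,163), at negative y. The ring is on the +y stand, and the real black probe is in the holder at top (320,290). The scene-camera and overhead readings of the probe agree within 4 mm. I'll hover over the cone stand on the way for a closer look.

```bash
python3 -m jog '[1,0,0,-0.05,0,0,7.5, 1,0,0,-0.05,0,0,7.5, 1,0.046,-0.035,0,0,0,0, 1,0.046,-0.035,0,0,0,0, 1,0.046,-0.035,0,0,0,0, 1,0.046,-0.035,0,0,0,0, 1,0.046,-0.035,0,0,0,0, 1,0.046,-0.035,0,0,0,0, 1,0.046,-0.035,0,0,0,0, 1,0.046,-0.035,0,0,0,0]'; python3 -m jog '[1,0.046,-0.035,0,0,0,0, 1,0.046,-0.035,0,0,0,0, 1,0,0,0,0,0,0, 1,0,0,0,0,0,0]'
python3 - <<'E'
from h import *
p=snap('wrist','w1')
for t in ('spot_a','stand_a','cone','ring'): print(t,[(np.round(b['box']).tolist(),round(b['p'],2)) for b in ctrl.boxes_of(t,p)][:3])
E
```

```text
t: 2.0
tool_pos: [0.5315, -0.3218, 0.3315]
tool_rot: [3.141, 0.002, 0.001]
contact_force: [-0.8, -1.4, 0.4]
opening: 0.0852
t: 2.5
tool_pos: [0.6219, -0.2531, 0.3311]
tool_rot: [3.141, 0.002, -0.001]
contact_force: [-1.1, -0.4, -0.6]
opening: 0.0854
spot_a [([322.0, 182.0, 149.0, 115.0], 0.67), ([127.0, 330.0, 112.0, 103.0], 0.37)]
stand_a [([322.0, 148.0, 156.0, 177.0], 0.79), ([11.0, 171.0, 19.0, 156.0], 0.57)]
cone [([308.0, 87.0, 36.0, 36.0], 0.64), ([127.0, 329.0, 108.0, 103.0], 0.45)]
ring []
```

View pics/w1.png

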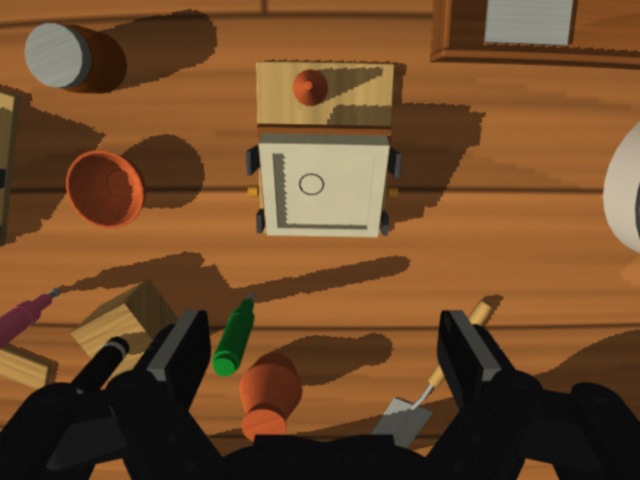

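The picture confirms a pointed cone at (310,87) behind this mould, with the circle centre near (312,184). Next I'll zoom on the corners to get tilt and yaw.

```bash
python3 - <<'E'
from h import *
w,s=load('w1')['image'],load('scene0')['image']
a=cv2.resize(w[125:245,240:410],None,fx=3,fy=3,interpolation=cv2.INTER_CUBIC)
b=cv2.resize(s[218:288,158:258],None,fx=6,fy=6,interpolation=cv2.INTER_CUBIC)[:, :]
c=np.zeros((600,800,3),np.uint8); 
b=cv2.resize(s[222:284,158:258],None,fx=4,fy=4,interpolation=cv2.INTER_CUBIC)
c[:360,:510]=a; c[360-8:600,:400]=b[:248]
cv2.imwrite('pics/c1.png',c)
E
```

```text
(no output)
```

View pics/c1.png

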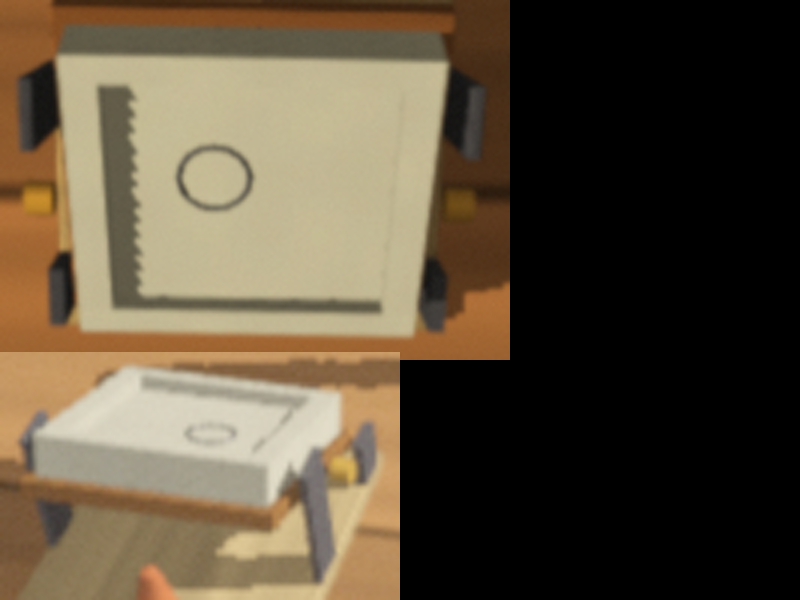

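```bash
cat > fit.py <<'E'
from h import *
from scipy.optimize import least_squares
np.set_printoptions(precision=4,suppress=True)
w,s=load('w1'),load('scene0')
W=(np.array([[58,55],[448,62],[414,336],[80,330],[215,177]])+.5)/3-.5+[240,125]   # far+y, far-y, near-y, near+y, circle
S=(np.array([[268,468],[37,434],[122,368],[340,395],[211,433]])+.5-[0,352])/4-.5+[158,222]
def R(yaw,t): # columns: up-slope, y, normal
    c,s_=np.cos(yaw),np.sin(yaw); Z=np.array([[c,-s_,0],[s_,c,0],[0,0,1]])
    return Z@cv2.Rodrigues(np.array([0,-t,0.]))[0]
L=np.array([[.054,.06,0],[.054,-.06,0],[-.054,-.06,0],[-.054,.06,0]])
def pts(x): 
    return x[:3]+np.r_[L,[[x[5],x[6],-.008]]]@R(x[3],x[4]).T
def go(use,x0=[.63,-.255,.08,0,.35,0,0]):
    return least_squares(lambda x:np.concatenate([(proj(p,pts(x))-q).ravel() for p,q in use]),x0,loss='soft_l1')
if __name__=='__main__':
    for use in ([(w,W)],[(s,S)],[(w,W),(s,S)]):
        r=go(use); print(r.x,'spot',pts(r.x)[4],'rms',np.sqrt(np.mean(r.fun**2)))
    print((r.fun.reshape(-1,2)))
    print('base far corners',atz(w,[[257,62],[392,63]],.012))
    x=r.x; Rm=R(x[3],x[4]); h=pts(x)[4]
    # hinge check: distance of hinge (stand x -.04,z .03)
    print('normal',Rm[:,2], 'back edge z', (x[:3]+Rm@[-.054,0,0]))
E
python3 fit.py
```

```text
[ 0.6174 -0.2508  0.081  -0.0183  0.3585  0.0064  0.0119] spot [ 0.6264 -0.239   0.0757] rms 0.21191299350412668
[ 0.6159 -0.2542  0.0757 -0.0081  0.3624  0.0025  0.0104] spot [ 0.6212 -0.2438  0.0691] rms 0.47689512835873604
[ 0.6173 -0.2511  0.0789 -0.0172  0.3555  0.0063  0.0119] spot [ 0.6262 -0.2393  0.0736] rms 0.7501191458143579
[[ 0.4281 -0.2296]
 [ 0.0598 -0.1762]
 [-0.1735 -0.3705]
 [ 1.0919 -0.2646]
 [ 0.3608 -0.1168]
 [ 0.9168 -0.7164]
 [ 0.1366 -0.1023]
 [ 2.2755 -0.7758]
 [ 0.9171 -0.6815]
 [ 0.9518  0.1881]]
base far corners [[ 0.7475 -0.1795  0.012 ]
 [ 0.7466 -0.3251  0.012 ]]
normal [-0.348   0.006   0.9375] back edge z [ 0.5666 -0.2502  0.0601]
```

```bash
python3 -m jog '[1,-0.0325,-0.0403,0,0,0,0, 1,-0.0325,-0.0403,0,0,0,0, 1,-0.0325,-0.0403,0,0,0,0, 1,-0.0325,-0.0403,0,0,0,0, 1,-0.0325,-0.0403,0,0,0,0, 1,-0.0325,-0.0403,0,0,0,0, 1,0,0,0,0,0,0, 1,0,0,0,0,0,0]'
python3 - <<'E'
from h import *
p=snap('wrist','w2')
for t in ('probe','holder'): print(t,[(np.round(b['box'],1).tolist(),round(b['p'],2)) for b in ctrl.boxes_of(t,p)][:3])
E
```

```text
t: 3.75
tool_pos: [0.4268, -0.0119, 0.3317]
tool_rot: [3.141, 0.001, 0.002]
contact_force: [0.1, -0.6, -0.0]
opening: 0.0853
probe [([196.0, 151.7, 64.8, 41.2], 0.79), ([90.9, 33.5, 154.2, 67.0], 0.65), ([316.2, 196.3, 38.6, 51.2], 0.56)]
holder [([320.6, 181.2, 115.7, 116.7], 0.6), ([29.8, 249.3, 58.5, 79.8], 0.59)]
```

View pics/w2.png

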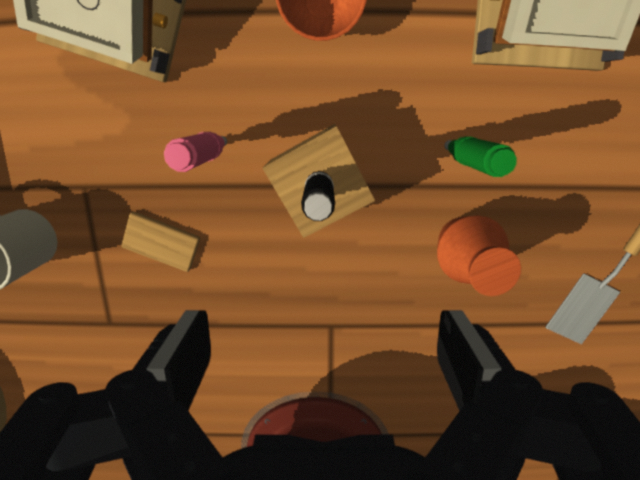

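```bash
python3 - <<'E'
from h import *
p=load('w2'); print(atz(p,[[318,206]],.168), atz(p,[[319,182]],.07), p['tp'])
# holder top corners
print(atz(p,[[338,127],[374,200],[304,236],[264,168]],.07).mean(0))
E
```

```text
[[ 0.43118318 -0.00589974  0.168     ]] [[ 0.43236273 -0.00567648  0.07      ]] [ 0.42681527 -0.01194998  0.33165452]
[ 0.43043528 -0.0066665   0.07      ]
```

Wrist view: button at (318,206), holder centre near (319,182). They give the same xy, (0.431,-0.006), to about 1 mm. Descending to grasp.

```bash
python3 -m jog '[1,0.004,-0.006,0.04,0,0,0, 1,0,0,0.045,0,0,0, 1,0,0,0.045,0,0,0, 1,0,0,0.045,0,0,0, 1,0,0,0.03,0,0,0, 1,0,0,0.0215,0,0,0, 1,0,0,0,0,0,0]'; python3 -m jog '[0,0,0,0,0,0,0, 0,0,0,0,0,0,0, 0,0,0,0,0,0,0, 0,0,0,0,0,0,0, 0,0,0,0,0,0,0, 0,0,0,0,0,0,0]' 60
```

```text
t: 4.78
tool_pos: [0.4294, -0.0058, 0.1025]
tool_rot: [-3.141, 0.0, 0.008]
contact_force: [-0.5, -0.2, 0.6]
opening: 0.0858
t: 5.52
tool_pos: [0.4315, -0.0056, 0.1058]
tool_rot: [3.141, 0.002, 0.003]
contact_force: [-1.7, -0.5, 5.1]
opening: 0.027
```

```bash
python3 -m jog '[0,0,0,-0.01,0,0,0, 0,0,0,-0.02,0,0,0, 0,0,0,-0.03,0,0,0, 0,0,0,-0.04,0,0,0, 0,0,0,-0.045,0,0,0, 0,0,0,-0.04,0,0,0, 0,0,0,-0.03,0,0,0, 0,0,0,-0.01,0,0,0, 0,0,0,0,0,0,0]' 80
python3 - <<'E'
from h import *
p=snap('wrist','w3'); snap('scene','s3')
a=p['image']; s=load('s3')['image']
c=np.zeros((480,800,3),np.uint8); c[:, :400]=a[:,120:520]; c[:,400:]=cv2.resize(s[60:300,240:440],None,fx=2,fy=2)
cv2.imwrite('pics/c3.png',c); print(p['tp'],p['tr'])
E
```

```text
t: 6.65
tool_pos: [0.4306, -0.0054, 0.3293]
tool_rot: [-3.141, -0.002, 0.001]
contact_force: [-0.2, -0.0, -2.4]
opening: 0.0263
[ 0.4306368  -0.00539107  0.32933988] [-3.14141005e+00 -1.61341910e-03  6.93378664e-04]
```

View pics/c3.png

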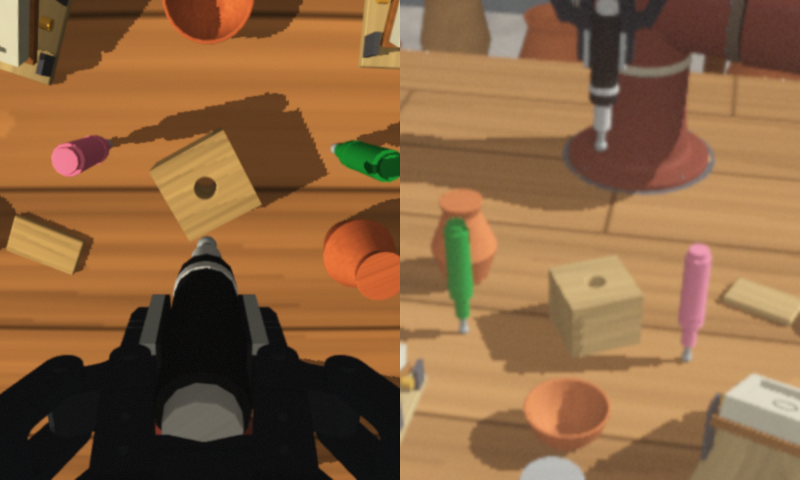

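The holder is empty, and the probe is held straight with its tip at wrist pixel (327,238). Now I'll check the tip offset in the tool frame and compute the approach.

```bash
cat > plan.py <<'E'
from h import *
from fit import R
np.set_printoptions(precision=4,suppress=True)
def pose(o): return cv2.Rodrigues(np.array(o['tool_rot']))[0],np.array(o['tool_pos'])
def target(spot,yaw,t,tip,gap):
    Rm=R(yaw,t); Rt=np.c_[Rm[:,0],-Rm[:,1],-Rm[:,2]]
    return Rt, spot+Rm[:,2]*gap-Rt@tip
def delta(o,Rt,pt):
    Ro,po=pose(o); return Ro.T@(pt-po), np.degrees(cv2.Rodrigues(Ro.T@Rt)[0].ravel())
E
python3 - <<'E'
from plan import *
p=load('w3'); s=load('s3'); R0=cv2.Rodrigues(p['tr'])[0]
for tl in ([0,0,.091],[0,0,.085],[0,0,.035]):
    X=p['tp']+R0@tl; print(tl,X,proj(p,X),proj(s,X))
# ray vs plane at probe foot-centre depth
c,d=ray(p,[[327,243]]); z=p['tp'][2]-.085; X=c+d*((z-c[2])/d[:,2])[:,None]; print('tool xy of foot',(X-p['tp'])@R0)
o=ctrl.get_obs(); Rt,pt=target(np.array([.626,-.240,.074]),-.012,.357,np.array([0,0,.091]),.06)
print('hover tcp',pt,cv2.Rodrigues(Rt)[0].ravel(),delta(o,Rt,pt))
E
```

```text
[0, 0, 0.091] [ 0.4306 -0.0054  0.2383] [[326.4099 240.7288]] [[340.769  133.7458]]
[0, 0, 0.085] [ 0.4306 -0.0054  0.2443] [[326.4766 243.9312]] [[340.8665 131.1266]]
[0, 0, 0.035] [ 0.4306 -0.0054  0.2943] [[327.1823 277.9106]] [[341.7103 108.4677]]
tool xy of foot [[0.0006 0.0003 0.085 ]]
hover tcp [ 0.5732 -0.2394  0.2155] [ 3.0895 -0.0185  0.5574] (array([0.1432, 0.2343, 0.1117]), array([-0.168 , 20.6356,  0.7288]))
```

```bash
python3 -m jog '[0,0.0239,0.039,0,0,0,0, 0,0.0239,0.039,0,0,0,0, 0,0.0239,0.039,0,0,0,0, 0,0.0239,0.039,0,0,0,0, 0,0.0239,0.039,0,0,0,0, 0,0.0239,0.039,0,0,0,0, 0,0,0,0,0,6.9,0, 0,0,0,0,0,6.9,0, 0,0,0,0,0,6.85,0, 0,0,0,0,0,0,0.7]'; python3 -m jog '[0,-0.013,0,0.036,0,0,0, 0,-0.013,0,0.035,0,0,0, 0,-0.013,0,0.035,0,0,0, 0,0,0,0,0,0,0, 0,0,0,0,0,0,0]'
python3 - <<'E'
from plan import *
p=snap('wrist','w4'); o=ctrl.get_obs()
print(delta(o,*target(np.array([.626,-.240,.074]),-.012,.357,np.array([0,0,.091]),.06)), proj(p,[.626,-.240,.074]))
cv2.imwrite('pics/c4.png',cv2.resize(p['image'][0:300,120:520],None,fx=2,fy=2,interpolation=cv2.INTER_CUBIC))
E
```

```text
t: 8.0
tool_pos: [0.5723, -0.2389, 0.3264]
tool_rot: [-3.087, 0.021, -0.554]
contact_force: [1.0, -0.4, -1.1]
opening: 0.0265
t: 8.62
tool_pos: [0.5761, -0.2391, 0.2182]
tool_rot: [-3.089, 0.017, -0.564]
contact_force: [-0.0, 0.2, -1.1]
opening: 0.0267
(array([-0.0045, -0.    ,  0.0025]), array([-0.1708, -0.3392,  0.0417])) [[327.0113 220.4198]]
```

View pics/c4.png

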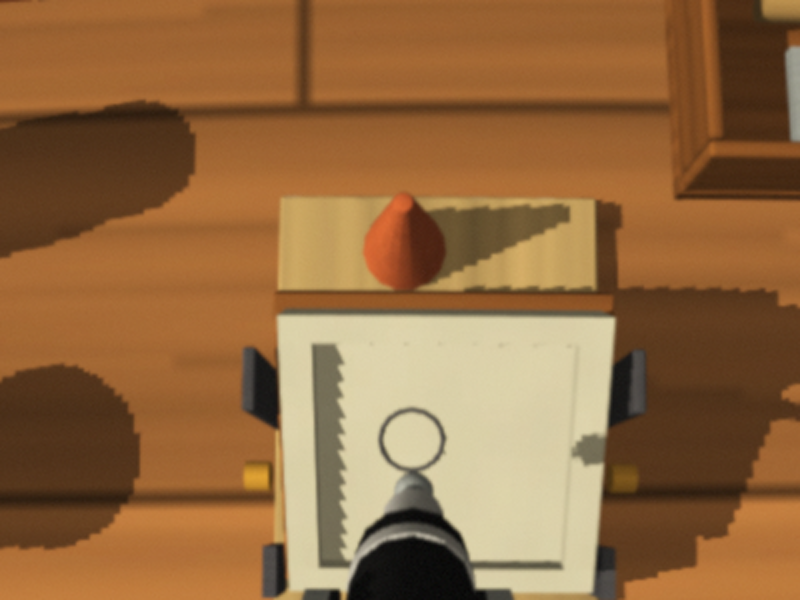

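```bash
python3 - <<'E'
from fit import *
from plan import target,delta
q=load('w4'); Q=(np.array([[278,313],[616,318],[600,592],[289,592],[412,439]])+.5)/2-.5+[120,0]
for use in ([(q,Q)],[(q,Q),(w,W)],[(q,Q),(w,W),(s,S)]):
    r=go(use); x=r.x; print(x,'spot',pts(x)[4],'rms',np.sqrt(np.mean(r.fun**2)))
o=ctrl.get_obs()
for g in (.06,.01,-.006): print(g,delta(o,*target(np.array([.626,-.240,.074]),-.012,.357,np.array([0,0,.091]),g)))
E
```

```text
[ 0.6179 -0.2513  0.0831 -0.015   0.3391  0.0062  0.0124] spot [ 0.6266 -0.239   0.0776] rms 0.9225430555927465
[ 0.6177 -0.251   0.0825 -0.0176  0.357   0.0064  0.0121] spot [ 0.6267 -0.2391  0.0773] rms 0.8182490046037039
[ 0.6178 -0.2511  0.0809 -0.0173  0.3517  0.0063  0.0121] spot [ 0.6267 -0.2391  0.0756] rms 0.973845654179254
0.06 (array([-0.0045, -0.    ,  0.0025]), array([-0.1708, -0.3392,  0.0417]))
0.01 (array([-0.0048,  0.0001,  0.0525]), array([-0.1708, -0.3392,  0.0417]))
-0.006 (array([-0.0048,  0.0002,  0.0685]), array([-0.1708, -0.3392,  0.0417]))
```

```bash
python3 -m jog '[0,-0.0035,-0.001,0.015,0,0,0, 0,0,0,0.015,0,0,0, 0,0,0,0.012,0,0,0, 0,0,0,0.008,0,0,0, 0,0,0,0,0,0,0, 0,0,0,0,0,0,0]'
python3 - <<'E'
from plan import *
import time
for g in (0,-.006): print(delta(ctrl.get_obs(),*target(np.array([.6266,-.239,.076]),-.015,.355,np.array([0,0,.091]),g)))
p=snap('wrist','w5'); o=ctrl.get_obs(); print(o['contact_force'], delta(o,*target(np.array([.6266,-.239,.076]),-.015,.355,np.array([0,0,.091]),0)))
cv2.imwrite('pics/c5.png',cv2.resize(p['image'][120:320,220:440],None,fx=3,fy=3,interpolation=cv2.INTER_CUBIC))
E
```

```text
t: 9.43
tool_pos: [0.5899, -0.2379, 0.1693]
tool_rot: [-3.089, 0.017, -0.564]
contact_force: [0.0, -0.6, -1.8]
opening: 0.0263
(array([0.0019, 0.0006, 0.0092]), array([-0.3037, -0.3405,  0.1653]))
(array([0.0019, 0.0006, 0.0152]), array([-0.3037, -0.3405,  0.1653]))
[ 0.247  -0.0475 -1.4941] (array([0.0018, 0.0005, 0.0095]), array([-0.2911, -0.3616,  0.1666]))
```

View pics/c5.png

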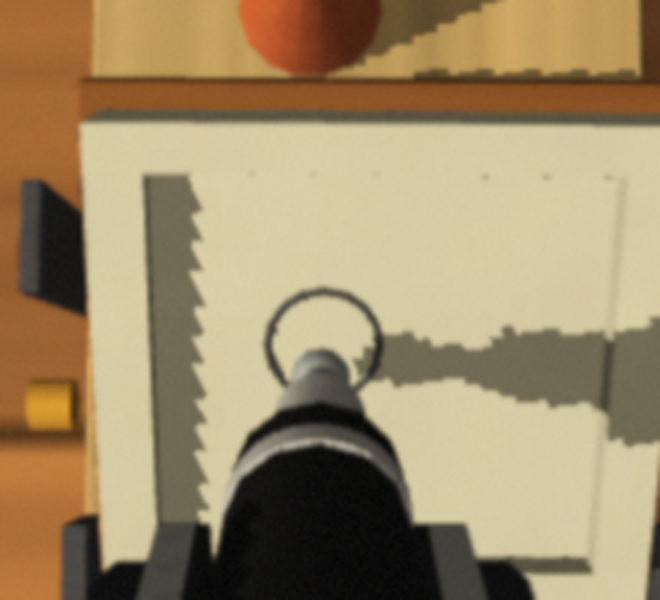

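```bash
cat > f.py <<'E'
from plan import *
n=R(-.015,.355)[:,2]; F=[];D=[]
o=ctrl.get_obs()
for i in range(3): 
    ctrl.get_image('top'); o=ctrl.get_obs(); F.append(o['contact_force']); D.append(delta(o,*target(np.array([.6266,-.239,.076]),-.015,.355,np.array([0,0,.091]),0)))
print('Fn',np.array(F)@n,'F',np.mean(F,0),'d',np.mean([d[0] for d in D],0),np.mean([d[1] for d in D],0),'t',o['t'])
E
python3 f.py; python3 -m jog '[0,0.002,0.0005,0.003,-0.3,-0.3,0, 0,0,0,0.002,0,0,0, 0,0,0,0,0,0,0]'|tail -2; python3 f.py;  python3 -m jog '[0,0,0,0.002,0,0,0, 0,0,0,0,0,0,0]'|tail -2; python3 f.py; python3 -m jog '[0,0,0,0.002,0,0,0, 0,0,0,0,0,0,0]'|tail -2; python3 f.py; python3 -m jog '[0,0,0,0.002,0,0,0, 0,0,0,0,0,0,0]'|tail -2; python3 f.py
```

```text
Fn [-2.2009 -1.2354 -1.2903] F [ 0.363   0.6607 -1.5495] d [0.0018 0.0005 0.0095] [-0.2871 -0.3663  0.1658] t 9.625
contact_force: [0.3, 0.6, -2.0]
opening: 0.0264
Fn [-2.271  -1.1714 -1.2388] F [ 0.2036 -0.2467 -1.5873] d [0.0005 0.0003 0.0038] [-0.0313  0.0052  0.1594] t 10.15
contact_force: [0.3, -0.7, -2.3]
opening: 0.0266
Fn [-1.8661 -1.3495 -1.3548] F [ 0.3225  0.0857 -1.5057] d [0.0004 0.0002 0.0019] [-0.0247 -0.0023  0.1558] t 10.55
contact_force: [0.1, -0.8, -0.3]
opening: 0.0265
Fn [-0.6165 -0.3948  0.6961] F [-0.4825  0.0098 -0.291 ] d [0.0001 0.0001 0.0001] [-0.0065 -0.0325  0.1647] t 10.95
contact_force: [0.0, 0.2, 0.0]
opening: 0.0263
Fn [0.5226 0.3812 0.2526] F [-0.4868 -0.5074  0.2335] d [ 0.0002  0.0001 -0.0019] [-0.0082 -0.0288  0.1606] t 11.35
```

Contact came at the predicted height, and the plunger is in about 2 mm. I'll push in a further ~3.7 mm.

```bash
python3 -m jog '[0,0,0,0.002,0,0,0, 0,0,0,0.0017,0,0,0, 0,0,0,0,0,0,0]'|tail -2; python3 f.py; python3 f.py; python3 - <<'E'
from h import *
p=snap('wrist','w6'); s=snap('scene','s6')
c=np.zeros((600,800,3),np.uint8)
c[:,:480]=cv2.resize(p['image'][130:330,245:405],None,fx=3,fy=3,interpolation=cv2.INTER_CUBIC)
c[:480,480:]=cv2.resize(s['image'][170:330,150:257],(320,480),interpolation=cv2.INTER_CUBIC)
cv2.imwrite('pics/c6.png',c)
E
```

```text
contact_force: [-1.1, -0.2, 2.1]
opening: 0.0265
Fn [1.3816 2.0093 1.6022] F [-1.1275 -0.6749  1.3609] d [ 0.0001  0.0001 -0.0056] [-0.005  -0.0285  0.164 ] t 11.875
Fn [3.0419 2.74   1.6274] F [-1.3998 -0.6736  2.1189] d [ 0.0002  0.0001 -0.0056] [-0.0078 -0.0251  0.163 ] t 12.025
```

View pics/c6.png

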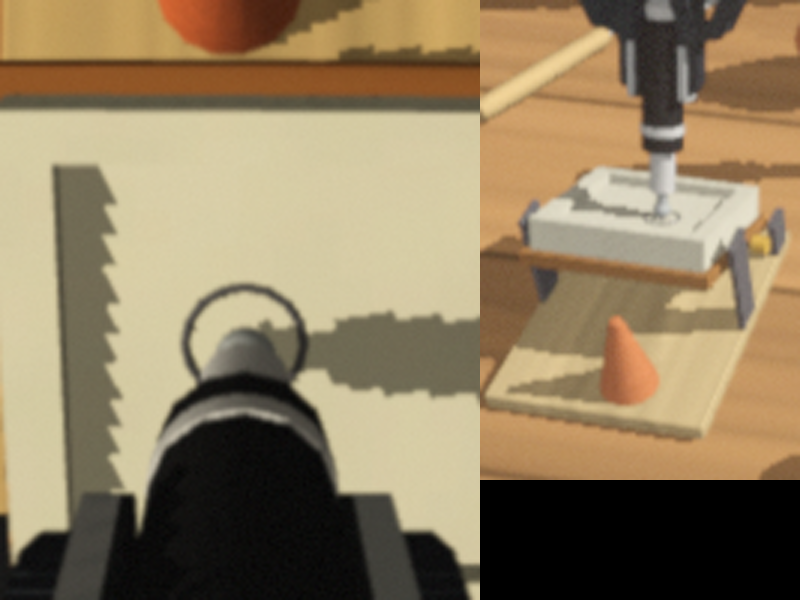

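```bash
python3 - <<'E'
from plan import *
p=load('w6'); Rm=R(-.015,.355); n=Rm[:,2]
tip=p['tp']+cv2.Rodrigues(p['tr'])[0]@[0,0,.0853]
c,d=ray(p,[[326.5,243.8]]); X=c+d[0]*((tip-c)@n)/(d[0]@n)
print('tip px',proj(p,tip),'tip - circle centre, stand axes',Rm.T@(tip-X))
print('axis angle deg',np.degrees(np.arccos(-cv2.Rodrigues(p['tr'])[0][:,2]@n)))
E
python3 f.py; python3 -c "
from station import ctrl
print(ctrl.finish_job())"
```

```text
tip px [[326.3992 243.9953]] tip - circle centre, stand axes [-0.0001  0.0001  0.    ]
axis angle deg 0.02666288850907081
Fn [1.6021 1.8083 2.1838] F [-0.9756 -0.4636  1.6297] d [ 0.0002  0.0001 -0.0057] [-0.0085 -0.0237  0.1599] t 12.275
the job is handed in; nothing more can be done
None
```

I took the black probe from its holder and pressed its tip inside the circle on the mould with the cone. I handed the job in at about 12.3 s, still holding it there at an 80 N grip. `finish_job` reports no verdict.

What the last checks showed:
- **Position:** by the cameras, the tip is within about 1 mm of the circle's centre.
- **Squareness:** the probe is square to the face as I estimated it (tilt 0.355 rad). Separate fits of that tilt ranged from 0.34 to 0.36 rad, so the true error could be up to about 1°.
- **Plunger:** the force along the face rose by about 3.3–3.5 N from free air. That means roughly 6.5–7 mm pushed in, against about 6 mm from the geometry, so about half travel and clear of the 12 mm stop.
- **Disagreements:** the camera fits of the mould's height differed by up to about 8 mm, and the scene camera gave the lowest. Contact came within 1 mm of the height I used. The force reading has noise of about ±0.5 N.
- **Other objects:** I did not go near the ring's mould or stand. The cone looked undisturbed in the final picture, but I did not check the other bystanders one by one at the end.

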